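# Pack the oiled photo panels and leave the lid ajar

## Robot

A 7-joint arm with a two-finger parallel gripper is mounted at the origin on the work surface. World frame = base frame: x ahead of the robot, y to its left, z up, the work surface at z = 0. Lengths are in m, angles in rad, forces in N, time in s.
With the tool pointing down it reaches from about 0.4 to 0.875 m from the base axis. Payload 19.3 kg.
Tool frame: the origin (TCP) lies at the very end of the fingers, on their centre line; the grasp point (between the pads) lies 19 mm behind it; z points along the fingers, y is the direction in which the jaws open and shut (so a half turn about z gives the same grasp; the last joint's range is limited). The gripper opens to 85 mm and grips with 20 to 120 N. Pads are 22 mm wide; open, the fingers measure 114 mm over their backs; the gripper's body (76 mm by 85 mm) begins 54 mm behind the grasp point. The pads swing forward as they close: fully open they stand 13 mm farther back than shut.
Start: joints at [1.176, 0.521, -0.036, 1.599, 0.021, 1.021, -0.113], TCP at [0.199, -0.592, 0.231] pointing down, gripper open.
Joint ranges: [-2.91, 2.91], [-0.3, 2.13], [-1.5, 1.42], [0.17, 2.43], [-1.26, 4.41], [0.16, 1.93], [-2.52, 2.52]. Speed limits (rad/s): [1.89, 1.89, 2.39, 2.39, 3.01, 3.01, 3.01].

## Interface

Orientations are given as [roll, pitch, yaw] about the fixed x, y, z axes, in that order (R = Rz(yaw) Ry(pitch) Rx(roll)).
In Python, from workcell import bot, grab_frame, calibration, workorder gives the robot as it stands.
- The arm moves only by the tool move_arm, never from a script. Its arguments are lists of equal length, an entry for each row: "jaw": the closure in counts, from 0 (fully open) to 255 (shut); "dp": the shift along the tool's x, y, z in units of 800 mm (1.0 is 800 mm), a list of three; "rotation": the turn, a rotation vector about the tool's x, y, z in units of pi rad (1.0 is pi rad), a list of three. In form: {"jaw": [jaw, ...], "dp": [[dx, dy, dz], ...], "rotation": [[rx, ry, rz], ...]}. A call has 1 to 10 rows; each row shifts and turns the commanded pose from where the row before left it, along the tool's axes as they then stand; what a row does not reach is not made up. A row lasts 1/8 s, in which the tool goes at most 62.5 mm and 10.7 degrees, less where a joint would pass 70% of its speed; a pose out of reach is approached as far as the arm can. A call with a number of a shift or a turn outside -1 to 1 is refused whole. A call with a gripper value outside its range is refused whole. The fingers move at their own pace and stop on an object; "squeeze" is the grip in N (left out, the last holds). Time passes only in rows, so rows that do not move let the fingers close. It gives the time, the measured TCP pose, the force and the opening at its end, in the units of the state.
- bot.observe(): the state, without advancing time (a new reading comes with each control period).
- grab_frame(name): name is "scene" or "top" or "wrist"; returns the picture (384x512x3 uint8, blue, green, red); there is no depth.
- calibration(name): a dict with "camera_matrix" (3x3 intrinsics, pixels), "T" (4x4, takes a point from camera to world coordinates). Camera axes: x right, y down, z forward; pixel columns grow to the right and rows downward; lengths in m; the calibration is good to about 2 mm. A picture is of the moment at which its call begins: read the wrist's pose just before it. calibration takes no time and is no camera call; for the wrist camera it gives the pose at the moment of the call.
- workorder.job_done(): hands the job in, once; it reports no verdict.
The state is a dict: "clock": time; "qpos": joint angles; "qd": joint speeds; "joint_efforts": joint torques, N m; "position": TCP position; "tool_rot": TCP orientation; "force": force on the tool from outside, world axes, zero at the start; "moment": the same for the moment, N m; "grip_width": finger opening in m.
Only numpy, scipy, OpenCV 4.12 (cv2) and the standard library are available. Lean on these libraries where they do the work, as an engineer would, in place of code of your own. Each camera call takes 0.05 s, during which the arm holds its last target. There are 200 camera calls.

## Task

Fold the bamboo box's lid up until it stands upright, then lay every photo panel from the drying rack in the box's top tier, wholly below its rim, stacked or overlapping as you like; the grooves hide the panels' sides, so slide each one out past the end of the rack to get a grip on it. When all are in, fold the lid back down to 45 degrees and leave it ajar there so the fresh oil can dry. Leave the stones, jug, frame and other ornaments alone.

Things in the scene. Friction and masses are not known exactly. Their poses are not given: they have to be found in the camera images.
- panel1_mid (a point): thin plywood photo panel, 130 x 50 x 7 mm (its x, y, z), about 60 g; may be absent (None). Starts lying flat in one groove of the rack, long side along the groove. The point is the panel's centre, half-way up; its x axis runs along its length, y across, z out of the picture face
- panel2_mid (a point): thin plywood photo panel, 130 x 50 x 7 mm (its x, y, z), about 60 g; may be absent (None). Starts lying flat in one groove of the rack, long side along the groove. The point is the panel's centre, half-way up; its x axis runs along its length, y across, z out of the picture face
- panel3_mid (a point): thin plywood photo panel, 130 x 50 x 7 mm (its x, y, z), about 60 g; may be absent (None). Starts lying flat in one groove of the rack, long side along the groove. The point is the panel's centre, half-way up; its x axis runs along its length, y across, z out of the picture face
- rack_floor (a point): fixed bamboo rack, 140 (x) x 192 (y) mm, with three grooves along x, open at both ends. Point: centre of the middle groove's floor, 45 mm above the sideboard (below it is clear outside the rack); x points to the far end, y left, z up. Groove centres at y = -62, 0, 62 mm; each 56 mm wide between rails 9 mm high, 6 mm thick: panels cannot be gripped between them but slide freely along
- box_floor (a point): fixed three-tier bamboo box, 174 (x) x 140 (y) mm outside, 100 mm high, tiers joined; lid on the top tier. Point: centre of the top tier's inner floor, 67 mm above the sideboard, 33 mm below the rim; x points to the far (hinge) side, y left, z up. Inside the top tier is 160 (x) x 126 (y) mm, walls 7 mm
- lid_knob (a point): centre of the wooden ball knob (24 mm diameter, on a 12 mm stem) of the box lid; it stands 26 mm above the lid's upper face, 152 mm from the hinge line along the lid; the frame turns with the lid (x along the lid towards the hinge, z out of its upper face)
- lid_hinge (a point): middle of the lid's hinge line at the box's far rim, 101 mm above the sideboard; the hinge axis is y; x, y, z parallel to the box's. The lid's underside lies in the plane of the hinge; it is 188 mm long from the hinge, 140 mm wide, 8 mm thick and overhangs the near rim by 14 mm
- lid (a joint): lid angle in rad: 0 closed flat, grows as its near edge is lifted, 1.57 upright, stop at 1.92. A stiff hinge (about 0.4 Nm of friction, that is 3 to 5 N at the knob): it stays at whatever angle it is left
- jug: turquoise ceramic jug, 105 mm wide, 165 mm tall, standing at the back; origin under its centre; leave alone
- frame: silver aluminium photo frame, empty, 164 mm wide, 210 mm tall, standing at the right side; origin at its foot; leave alone
- trivet: round orange silicone trivet, 170 mm across, 8 mm thick, flat at the left side; origin under its centre; leave alone
- stone1: larger smooth river stone, 72 mm across, 34 mm high, between rack and box; origin under its centre; leave alone
- stone2: smaller smooth river stone, 58 mm across, 26 mm high, nearer the robot between rack and box; origin under its centre; leave alone
- bowl: white ceramic bowl, 110 mm across, 45 mm high, at the back; origin under its centre; leave alone
- candle: ivory pillar candle on a brass dish, 72 mm across, 97 mm high, at the back; origin under its centre; leave alone
There are look-alikes about, which are no part of the job. What is shaped like the part that bears panel1_mid but yellow is not meant. What is shaped like the part that bears rack_floor but blue or turquoise is not meant.

How it is judged:
On the way, in this order (a step that is already met when the one before it is completed fails the run):
1. the lid stands upright (opened past 80 degrees) (value of joint lid above 1.4 rad), for 0.2 s.
2. every panel lies inside the top tier (x of panel1_mid in the frame of box_floor between -0.03 and 0.03 m and y of panel1_mid in the frame of box_floor between -0.05 and 0.05 m and z of panel1_mid in the frame of box_floor between -0.005 and 0.032 m and angle between the z axis of each of panel1_mid, panel2_mid, panel3_mid and the z axis of box_floor, either way round below 0.7 rad and x of panel2_mid in the frame of box_floor between -0.03 and 0.03 m and y of panel2_mid in the frame of box_floor between -0.05 and 0.05 m and z of panel2_mid in the frame of box_floor between -0.005 and 0.032 m and x of panel3_mid in the frame of box_floor between -0.03 and 0.03 m and y of panel3_mid in the frame of box_floor between -0.05 and 0.05 m and z of panel3_mid in the frame of box_floor between -0.005 and 0.032 m), for 0.2 s.
At the end, for the whole second after the job is handed in: every panel lies inside the top tier below the rim (centre within 30 mm along and 50 mm across of the floor's centre, at most 32 mm above it), lying, not on edge (tilted less than 40 degrees, as when one overlaps another), at rest, either face up; the lid rests at 45 degrees, within 7 degrees (all of step 2 and value of joint lid between 0.665 and 0.905 rad and velocity of joint lid between -0.05 and 0.05 rad/s and linear speed of each of panel1, panel2, panel3 below 0.03 m/s); the robot touches nothing.
It fails at once if an ornament is moved more than 40 mm or tipped over (distance of any of jug, frame, trivet, stone1, stone2, bowl, candle from where it was at the start of the episode above 0.04 m or angle between any of jug, frame, trivet, stone1, stone2, bowl, candle's own z axis and vertical above 0.5 rad).
Of panel1, panel2, panel3 only 2 to 3 are there at a start; the rules pass over those that are not, and their reading is None.
At some moment in a run one of panel1, panel2, panel3 may be knocked a few centimetres aside while the robot is not near it.
Once in a run the grip may slacken for a moment while it holds something.
It also fails if it takes over 210 s, if anything falls off the work surface, if the arm or the gripper's body presses on something with over 40 N, if the wrist force passes 120 N, or if a joint passes its speed limit or range.

## Working session

There is one attempt and no reset: what is moved stays moved. The work goes in short steps, Python scripts to look and compute and a tool call to move; the robot and the scene stay as the last step left them, time stands still between calls to the robot, and variables do not carry over. Pictures are saved under pics/ and viewed, about 12 in all and at most 16, crops included, and the job is handed in when it is done.

Besides the shell and the picture viewer there is one more tool, called after "Emit:" by a JSON object that holds its "fn" and its "kwargs", one argument or row to a line. move_arm: Moves the arm, as the interface text tells. Shifts and turns lie within -1 to 1; 1 stands for 800 mm of shift or pi rad of turn. Its arguments: {"type":"object","properties":{"jaw":{"type":"array","items":{"type":"number"}},"dp":{"type":"array","items":{"type":"array","items":{"type":"number","minimum":-1,"maximum":1}}},"rotation":{"type":"array","items":{"type":"array","items":{"type":"number","minimum":-1,"maximum":1}}},"squeeze":{"type":"number"}},"required":["jaw","dp","rotation"]}

```bash
ls; mkdir -p pics; python3 - <<'E'
from workcell import bot, grab_frame, calibration, workorder
import cv2, numpy as np
print(bot.observe())
for n in ("scene","top"):
    im=grab_frame(n); cv2.imwrite(f"pics/{n}0.png",im); c=calibration(n); print(n,np.round(c["camera_matrix"],1).tolist(),np.round(c["T"],3).tolist())
a=cv2.imread("pics/scene0.png");b=cv2.imread("pics/top0.png")
cv2.imwrite("pics/s0.png",cv2.resize(a,(800,600),interpolation=cv2.INTER_CUBIC))
cv2.imwrite("pics/t0.png",cv2.resize(b,(800,600),interpolation=cv2.INTER_CUBIC))
E
```

```text
pics
{'clock': 0.0, 'qpos': array([ 1.17579985,  0.52199891, -0.03635542,  1.60003491,  0.02120403,
        1.02108174, -0.11279382]), 'qd': array([ 0.00047206,  0.00014488, -0.00028541,  0.00162776,  0.00040999,
       -0.00013791,  0.00144206]), 'joint_efforts': array([ 4.52768991e-04, -9.27114701e+01,  1.98021054e+00, -3.69945753e+01,
        1.78482989e-02,  7.92047853e-03,  1.27997529e-05]), 'position': array([ 0.19931472, -0.59199912,  0.23072519]), 'tool_rot': array([-3.14045708e+00,  7.10926277e-05,  3.24819619e-01]), 'force': array([ 0.39451942, -0.83132022, -0.3678651 ]), 'moment': array([-0.03198833,  0.00162115, -0.031115  ]), 'grip_width': 0.08557887465133805}
scene [[348.3, 0.0, 257.5], [0.0, 348.3, 186.9], [0.0, 0.0, 1.0]] [[0.422, 0.745, -0.517, 1.034], [0.907, -0.34, 0.25, -0.233], [0.01, -0.574, -0.819, 0.939], [0.0, 0.0, 0.0, 1.0]]
top [[464.5, 0.0, 259.7], [0.0, 464.5, 186.5], [0.0, 0.0, 1.0]] [[0.082, -0.976, 0.201, 0.224], [-0.997, -0.081, 0.012, 0.004], [0.004, -0.201, -0.98, 1.489], [0.0, 0.0, 0.0, 1.0]]
```

View pics/t0.png

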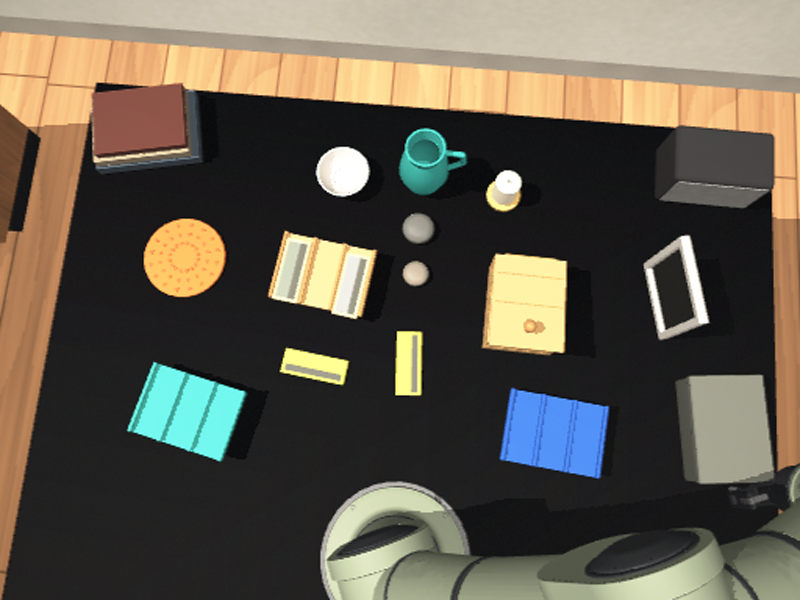

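View pics/s0.png

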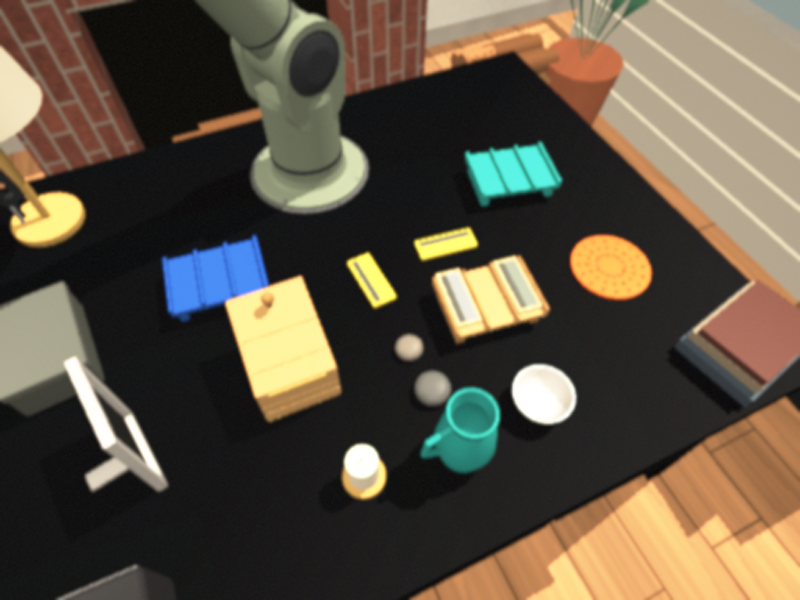

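Top view (800×600 scale): the bamboo rack is at about (322,275) with panels in its left and right grooves and the middle one empty. The box is at (525,303), its knob at (532,326). Yellow, turquoise and blue look-alikes are nearer the robot.

```bash
cat > h.py <<'E'
from workcell import bot, grab_frame, calibration, workorder
import cv2, numpy as np
from scipy.spatial.transform import Rotation as R
def ray(cal,u,v,z):
    K,T=np.array(cal["camera_matrix"]),np.array(cal["T"])
    d=T[:3,:3]@np.linalg.solve(K,[u,v,1]); o=T[:3,3]
    return o+d*(z-o[2])/d[2]
def proj(cal,P):
    K,T=np.array(cal["camera_matrix"]),np.array(cal["T"])
    p=(np.atleast_2d(P)-T[:3,3])@T[:3,:3]@K.T
    return p[:,:2]/p[:,2:]
E
python3 - <<'E'
from h import *
a=cv2.imread("pics/top0.png")[140:240,165:375]
cv2.imwrite("pics/c0.png",cv2.resize(a,None,fx=3.8,fy=3.8,interpolation=cv2.INTER_CUBIC))
E
```

```text
(no output)
```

View pics/c0.png

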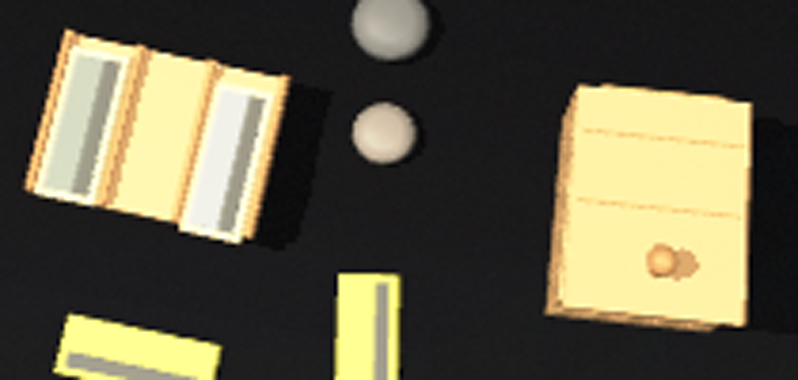

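The crop shows the rack corners at (68,30), (289,76), (252,238) and (27,190), and the lid's upper corners at (580,86), (752,102), (745,326) and (553,310), with the knob at (661,260). Two panels are there: left and right groove.

```bash
python3 - <<'E'
from h import *
from scipy.optimize import least_squares
c=calibration("top")
px=lambda p:(np.array(p)+.5)/3.8-.5+[165,140]
def fit(model,obs):
    def P(q): 
        cs,s=np.cos(q[2]),np.sin(q[2]); m=np.array(model,float)
        return np.c_[q[0]+cs*m[:,0]-s*m[:,1],q[1]+s*m[:,0]+cs*m[:,1],m[:,2]]
    r=least_squares(lambda q:(proj(c,P(q))-obs).ravel(),[.6,0,0])
    return r.x,np.round(r.fun,2),P(r.x)
rk=[(.07,.096,.054),(.07,-.096,.054),(-.07,-.096,.054),(-.07,.096,.054)]
print("rack",fit(rk,px([(68,30),(289,76),(252,238),(27,190)]))[:2])
# lid: x from box centre; hinge at +.087
ld=[(.087,.07,.109),(.087,-.07,.109),(-.101,-.07,.109),(-.101,.07,.109)]
print("box",fit(ld,px([(580,86),(752,102),(745,326),(553,310)]))[:2])
print("knob",ray(c,*px((661,260)),.135))
for n,p in dict(L=[(72,45),(135,55),(98,205),(36,192)],Rt=[(218,75),(278,88),(240,243),(180,232)]).items():
    print(n,[np.round(ray(c,*px(q),.052)[:2],3).tolist() for q in p])
for n,p in dict(stone1=(390,20),stone2=(384,132)).items(): print(n,ray(c,*px(p),.02))
E
```

```text
rack (array([ 0.54322309,  0.19323408, -0.1285343 ]), array([-0.16,  0.1 ,  0.14,  0.19,  0.16, -0.14, -0.14, -0.14]))
box (array([ 0.51271548, -0.21584871, -0.01962849]), array([-0.26, -1.08,  0.02, -0.74, -1.75,  1.16,  2.  ,  0.59]))
knob [ 0.45672038 -0.2163944   0.135     ]
L [[0.613, 0.275], [0.609, 0.221], [0.478, 0.237], [0.485, 0.29]]
Rt [[0.597, 0.149], [0.59, 0.098], [0.456, 0.117], [0.461, 0.167]]
stone1 [0.66700322 0.00899018 0.02      ]
stone2 [0.56736845 0.00624435 0.02      ]
```

```bash
python3 - <<'E'
from h import *
from scipy.optimize import least_squares
c=calibration("top")
px=lambda p:(np.array(p)+.5)/3.8-.5+[165,140]
obs=px([(580,86),(752,102),(745,326),(553,310),(661,260)])
def P(q):
    x,y,w,t=q; s=np.array([0,0,.188,.188,.152]); h=np.array([.008,.008,.008,.008,.034]); yy=np.array([.07,-.07,-.07,.07,0])
    m=np.c_[.087-s*np.cos(t)+h*np.sin(t), yy, .101+s*np.sin(t)+h*np.cos(t)]
    cs,sn=np.cos(w),np.sin(w)
    return np.c_[x+cs*m[:,0]-sn*m[:,1],y+sn*m[:,0]+cs*m[:,1],m[:,2]]
r=least_squares(lambda q:(proj(c,P(q))-obs).ravel(),[.5,-.2,0,0.1])
print(np.round(r.x,4),np.round(r.fun,2)); print(np.round(P(r.x),3))
# overlay on the scene view as check
s=cv2.imread("pics/scene0.png"); cs=calibration("scene")
s=cv2.resize(s[150:290,120:360],None,fx=3.3,fy=3.3,interpolation=cv2.INTER_CUBIC)
q=lambda u:tuple(int(v) for v in (u-[120,150]+.5)*3.3)
pts=proj(cs,P(r.x))
for i in range(4): cv2.line(s,q(pts[i]),q(pts[(i+1)%4]),(0,0,255),1)
cv2.circle(s,q(pts[4]),3,(255,0,0),-1)
cv2.imwrite("pics/s1.png",s)
E
```

```text
[ 0.5084 -0.2136 -0.0342  0.1621] [-0.59 -0.45 -0.34  0.54 -0.79  0.37  1.99 -0.98 -0.31  0.55]
[[ 0.599 -0.147  0.109]
 [ 0.594 -0.287  0.109]
 [ 0.409 -0.28   0.139]
 [ 0.414 -0.14   0.139]
 [ 0.451 -0.212  0.159]]
```

View pics/s1.png

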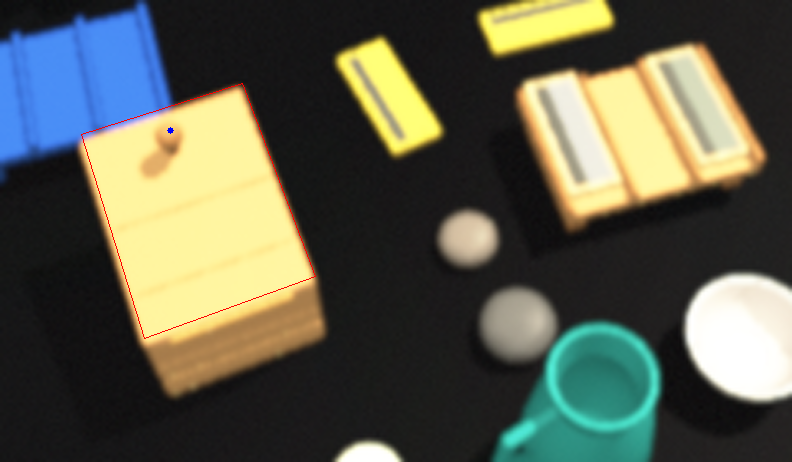

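The red outline and the knob at (168,131) agree fairly well. I triangulate the knob and corners from both views.

```bash
python3 - <<'E'
from h import *
ct,cs=calibration("top"),calibration("scene")
px=lambda p:(np.array(p)+.5)/3.8-.5+[165,140]
sx=lambda p:(np.array(p)+.5)/3.3-.5+[120,150]
def M(c):
    T=np.linalg.inv(np.array(c["T"])); return np.array(c["camera_matrix"])@T[:3]
for n,a,b in [("knob",(661,260),(168,132)),("NL",(553,310),(243,84)),("NR",(745,326),(81,138)),("FL",(580,86),(314,276)),("rackFR",(289,76),(572,225)),("rackNR",(252,238),(518,90)),("rackNL",(27,190),(700,45)),("rackFL",(68,30),(763,158))]:
    X=cv2.triangulatePoints(M(ct),M(cs),px(a),sx(b)); X=X[:3,0]/X[3,0]; print(n,np.round(X,3),np.round(proj(ct,X)-px(a),1))
E
```

```text
knob [ 0.452 -0.213  0.159] [[0.2 0.1]]
NL [ 0.411 -0.137  0.133] [[0.4 0.1]]
NR [ 0.411 -0.282  0.137] [[-0.2 -0. ]]
FL [ 0.598 -0.148  0.108] [[-0.2 -0.1]]
rackFR [0.607 0.091 0.031] [[-0.1 -0.1]]
rackNR [0.462 0.108 0.049] [[-0.2 -0.1]]
rackNL [0.487 0.299 0.049] [[-0.2 -0.1]]
rackFL [0.627 0.28  0.049] [[-0.1 -0.1]]
```

```bash
cat >> h.py <<'E'
def plan(pos,yaw=None,n=1,rot=None):
    s=bot.observe(); p=s["position"]; A=R.from_euler("xyz",s["tool_rot"])
    B=rot if rot is not None else R.from_euler("xyz",[np.pi,0,yaw])
    w=(A.inv()*B).as_rotvec()/n; st=(np.array(pos)-p)/n
    for i in range(n):
        Ai=A*R.from_rotvec(w*i); print(np.round(Ai.inv().apply(st)/.8,4).tolist(),np.round(w/np.pi,4).tolist())
E
python3 - <<'E'
from h import *
plan([.452,-.213,.26],-.034,10)
E
```

```text
[0.0451, -0.0348, -0.0036] [-0.0, 0.0, 0.0114]
[0.0438, -0.0364, -0.0036] [-0.0, 0.0, 0.0114]
[0.0424, -0.038, -0.0036] [-0.0, 0.0, 0.0114]
[0.0411, -0.0395, -0.0036] [-0.0, 0.0, 0.0114]
[0.0396, -0.0409, -0.0036] [-0.0, 0.0, 0.0114]
[0.0381, -0.0423, -0.0036] [-0.0, 0.0, 0.0114]
[0.0366, -0.0436, -0.0036] [-0.0, 0.0, 0.0114]
[0.035, -0.0449, -0.0036] [-0.0, 0.0, 0.0114]
[0.0334, -0.0462, -0.0036] [-0.0, 0.0, 0.0114]
[0.0317, -0.0473, -0.0036] [-0.0, 0.0, 0.0114]
```

Emit:
{"fn": "move_arm", "kwargs": {
  "jaw": [0,0,0,0,0,0,0,0,0,0],
  "dp": [
    [0.0451,-0.0348,-0.0036],
    [0.0438,-0.0364,-0.0036],
    [0.0424,-0.038,-0.0036],
    [0.0411,-0.0395,-0.0036],
    [0.0396,-0.0409,-0.0036],
    [0.0381,-0.0423,-0.0036],
    [0.0366,-0.0436,-0.0036],
    [0.035,-0.0449,-0.0036],
    [0.0334,-0.0462,-0.0036],
    [0.0317,-0.0473,-0.0036]
  ],
  "rotation": [
    [0,0,0.0114],
    [0,0,0.0114],
    [0,0,0.0114],
    [0,0,0.0114],
    [0,0,0.0114],
    [0,0,0.0114],
    [0,0,0.0114],
    [0,0,0.0114],
    [0,0,0.0114],
    [0,0,0.0114]
  ],
  "squeeze": 40
}}

```text
clock: 1.35
position: [0.4527, -0.2119, 0.2601]
tool_rot: [-3.142, 0.0, -0.035]
force: [0.1, -0.9, -0.6]
grip_width: 0.0854
```

```bash
python3 - <<'E'
from h import *
s=bot.observe();print(s["position"],s["tool_rot"],s["qpos"],s["clock"])
c=calibration("wrist"); im=grab_frame("wrist"); cv2.imwrite("pics/w1.png",im)
print(np.round(c["camera_matrix"],1).tolist(),np.round(c["T"],3).tolist(),proj(c,[.452,-.213,.159]))
plan([.452,-.213,.26],-.034,1)
E
```

```text
[ 0.45267391 -0.21186638  0.260102  ] [-3.14154154e+00  2.27584230e-04 -3.46097253e-02] [ 0.42045502  0.29147784 -0.12581698  1.88427651  0.04378137  0.96869617
 -1.3303293 ] 1.35
[[336.7, 0.0, 259.4], [0.0, 336.7, 193.9], [0.0, 0.0, 1.0]] [[-0.033, -0.963, -0.268, 0.52], [-0.999, 0.032, 0.009, -0.216], [-0.0, 0.268, -0.963, 0.403], [0.0, 0.0, 0.0, 1.0]] [[258.92236641 193.73836492]]
[-0.0047, 0.0081, 0.0005] [-0.0007, -0.0005, 0.0009]
```

View pics/w1.png

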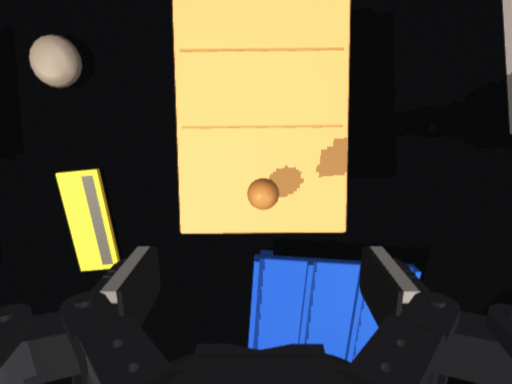

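The knob is at (263,194) against the predicted (259,194), so it lies about 3 mm to the right. I descend and grip.

Emit:
{"fn": "move_arm", "kwargs": {
  "jaw": [0,0,0,0,0,255,255,255,255,255],
  "dp": [
    [-0.001,0.0045,0.037],
    [0,0,0.037],
    [0,0,0.037],
    [0,0,0.0365],
    [0,0,0],
    [0,0,0],
    [0,0,0],
    [0,0,0],
    [0,0,0],
    [0,0,0]
  ],
  "rotation": [
    [0,0,0],
    [0,0,0],
    [0,0,0],
    [0,0,0],
    [0,0,0],
    [0,0,0],
    [0,0,0],
    [0,0,0],
    [0,0,0],
    [0,0,0]
  ],
  "squeeze": 30
}}

```text
clock: 2.65
position: [0.4511, -0.2146, 0.1421]
tool_rot: [-3.139, 0.001, -0.032]
force: [-1.4, 13.8, 2.8]
grip_width: 0.0221
```

```bash
python3 - <<'E'
from h import *
s=bot.observe(); p=s["position"]; yaw=-.034
# arc from present angle, hinge estimate; knob = grasp point
H=np.array([.5084+.087*np.cos(yaw),-.2136+.087*np.sin(yaw),.101])
g=p+np.array([0,0,.019]); r=np.hypot(.152,.034); off=np.arctan2(.034,.152)
ex=np.array([np.cos(yaw),np.sin(yaw),0])
d=(g-H)@ex; print("radius",np.hypot(d,g[2]-.101),r,"t0",np.arctan2(g[2]-.101,-d)-off)
t0=np.arctan2(g[2]-.101,-d)-off
ts=np.linspace(t0,1.56,21); K=np.c_[-r*np.cos(ts+off),r*np.sin(ts+off)]
D=np.diff(K,axis=0)/.8
for i in range(20): print(round(ts[i+1],2),np.round([D[i,0],0,-D[i,1]],4).tolist())
E
```

```text
radius 0.15623441273068991 0.1557562197795003 t0 0.17510244528145352
0.24 [0.0056, 0.0, -0.0123]
0.31 [0.0065, 0.0, -0.0118]
0.38 [0.0073, 0.0, -0.0114]
0.45 [0.008, 0.0, -0.0108]
0.52 [0.0088, 0.0, -0.0103]
0.59 [0.0094, 0.0, -0.0096]
0.66 [0.0101, 0.0, -0.0089]
0.73 [0.0107, 0.0, -0.0082]
0.8 [0.0112, 0.0, -0.0075]
0.87 [0.0117, 0.0, -0.0067]
0.94 [0.0121, 0.0, -0.0058]
1.01 [0.0125, 0.0, -0.005]
1.08 [0.0128, 0.0, -0.0041]
1.14 [0.0131, 0.0, -0.0032]
1.21 [0.0133, 0.0, -0.0023]
1.28 [0.0134, 0.0, -0.0014]
1.35 [0.0135, 0.0, -0.0004]
1.42 [0.0135, 0.0, 0.0005]
1.49 [0.0134, 0.0, 0.0014]
1.56 [0.0133, 0.0, 0.0023]
```

Emit:
{"fn": "move_arm", "kwargs": {
  "jaw": [255,255,255,255,255,255,255,255,255,255],
  "dp": [
    [0.0056,-0.001,-0.0123],
    [0.0065,0,-0.0118],
    [0.0073,0,-0.0114],
    [0.008,0,-0.0108],
    [0.0088,0,-0.0103],
    [0.0094,0,-0.0096],
    [0.0101,0,-0.0089],
    [0.0107,0,-0.0082],
    [0.0112,0,-0.0075],
    [0.0117,0,-0.0067]
  ],
  "rotation": [
    [0,0,0],
    [0,0,0],
    [0,0,0],
    [0,0,0],
    [0,0,0],
    [0,0,0],
    [0,0,0],
    [0,0,0],
    [0,0,0],
    [0,0,0]
  ]
}}

```text
clock: 3.9
position: [0.5223, -0.2164, 0.22]
tool_rot: [-3.139, 0.002, -0.032]
force: [-1.7, 10.5, -2.2]
grip_width: 0.0217
```

Emit:
{"fn": "move_arm", "kwargs": {
  "jaw": [255,255,255,255,255,255,255,255,255,255],
  "dp": [
    [0.0121,0,-0.0058],
    [0.0125,0,-0.005],
    [0.0128,0,-0.0041],
    [0.0131,0,-0.0032],
    [0.0133,0,-0.0023],
    [0.0134,0,-0.0014],
    [0.0135,0,-0.0004],
    [0.0135,0,0.0005],
    [0.0134,0,0.0014],
    [0.0133,0,0.0023]
  ],
  "rotation": [
    [0,0,0],
    [0,0,0],
    [0,0,0],
    [0,0,0],
    [0,0,0],
    [0,0,0],
    [0,0,0],
    [0,0,0],
    [0,0,0],
    [0,0,0]
  ]
}}

```text
clock: 5.15
position: [0.6282, -0.2192, 0.2354]
tool_rot: [-3.139, -0.001, -0.031]
force: [-1.0, 13.1, 10.3]
grip_width: 0.0203
```

```bash
python3 - <<'E'
from h import *
a=grab_frame("scene"); b=grab_frame("top")
cv2.imwrite("pics/s2.png",np.hstack([cv2.resize(a[100:300,90:380],None,fx=1.7,fy=1.7),cv2.resize(b[110:310,165:345],None,fx=1.7,fy=1.7)]))
E
```

```text
(no output)
```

View pics/s2.png

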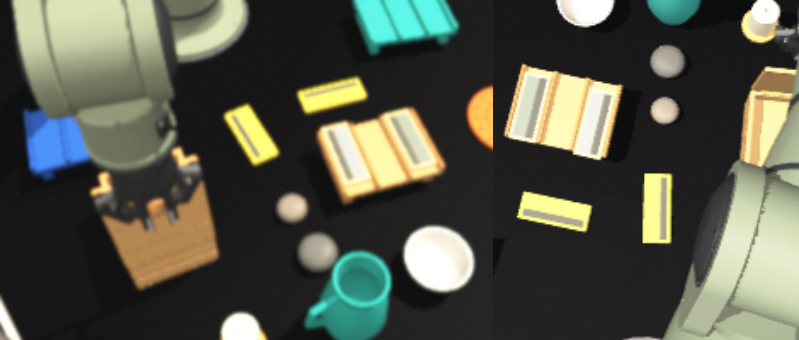

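The lid stands upright with the knob gripped. The panels in the rack are unchanged. I let go and rise.

Emit:
{"fn": "move_arm", "kwargs": {
  "jaw": [0,0,0,0,0,0,0,0,0],
  "dp": [
    [0,0,0],
    [0,0,0],
    [0,0,0],
    [0,0,0],
    [0,0,-0.02],
    [0,0,-0.03],
    [0,0,-0.04],
    [0,0,-0.04],
    [0,0,0]
  ],
  "rotation": [
    [0,0,0],
    [0,0,0],
    [0,0,0],
    [0,0,0],
    [0,0,0],
    [0,0,0],
    [0,0,0],
    [0,0,0],
    [0,0,0]
  ]
}}

```text
clock: 6.38
position: [0.6282, -0.2221, 0.3422]
tool_rot: [3.14, -0.005, -0.034]
force: [-0.6, -0.2, -1.1]
grip_width: 0.0854
```

```bash
cat >> h.py <<'E'
RK=(np.array([.5432,.1932]),-.1285)
BX=(np.array([.5084,-.2146]),-.032)
def W(fr,x,y,z):
    c,s=np.cos(fr[1]),np.sin(fr[1]); return np.array([fr[0][0]+c*x-s*y,fr[0][1]+s*x+c*y,z])
E
python3 - <<'E'
from h import *
print(W(RK,.08,-.062,.2)); plan(W(RK,.08,-.062,.2),-.1285,8)
E
```

```text
[0.61459533 0.12145944 0.2       ]
[-0.004, -0.0536, 0.0221] [0.0, -0.0002, 0.0038]
[-0.0047, -0.0536, 0.0221] [0.0, -0.0002, 0.0038]
[-0.0053, -0.0535, 0.0222] [0.0, -0.0002, 0.0038]
[-0.0059, -0.0534, 0.0222] [0.0, -0.0002, 0.0038]
[-0.0065, -0.0534, 0.0222] [0.0, -0.0002, 0.0038]
[-0.0071, -0.0533, 0.0222] [0.0, -0.0002, 0.0038]
[-0.0078, -0.0532, 0.0222] [0.0, -0.0002, 0.0038]
[-0.0084, -0.0531, 0.0222] [0.0, -0.0002, 0.0038]
```

Emit:
{"fn": "move_arm", "kwargs": {
  "jaw": [0,0,0,255,255,255,255,255,255],
  "dp": [
    [-0.004,-0.0536,0],
    [-0.0047,-0.0536,0],
    [-0.0053,-0.0535,0],
    [-0.0059,-0.0534,0.0355],
    [-0.0065,-0.0534,0.0355],
    [-0.0071,-0.0533,0.0355],
    [-0.0078,-0.0532,0.0355],
    [-0.0084,-0.0531,0.0355],
    [0,0,0]
  ],
  "rotation": [
    [0,0,0.0038],
    [0,0,0.0038],
    [0,0,0.0038],
    [0,0,0.0038],
    [0,0,0.0038],
    [0,0,0.0038],
    [0,0,0.0038],
    [0,0,0.0038],
    [0,0,0]
  ]
}}

```text
clock: 7.5
position: [0.6116, 0.1257, 0.1944]
tool_rot: [-3.141, 0.004, -0.124]
force: [0.2, -0.9, 0.2]
grip_width: -0.0
```

```bash
python3 - <<'E'
from h import *
c=calibration("wrist"); im=grab_frame("wrist"); t=grab_frame("top")
for y in (-.062,.062):
    P=np.array([W(RK,a,y+b,.054) for a,b in ((.07,.034),(.07,-.034),(-.07,-.034),(-.07,.034))])
    cv2.polylines(im,[np.int32(proj(c,P))],True,(0,0,255),1)
cv2.imwrite("pics/w2.png",np.hstack([im[:,:],cv2.resize(t[100:330,290:430],None,fx=384/230,fy=384/230)]))
plan(W(RK,.08,-.062,.0485),-.1285,1); print(bot.observe()["position"])
E
```

```text
[0.0018, 0.0002, 0.185] [0.0001, 0.0001, 0.0001]
[0.61323863 0.12188593 0.19650696]
```

View pics/w2.png

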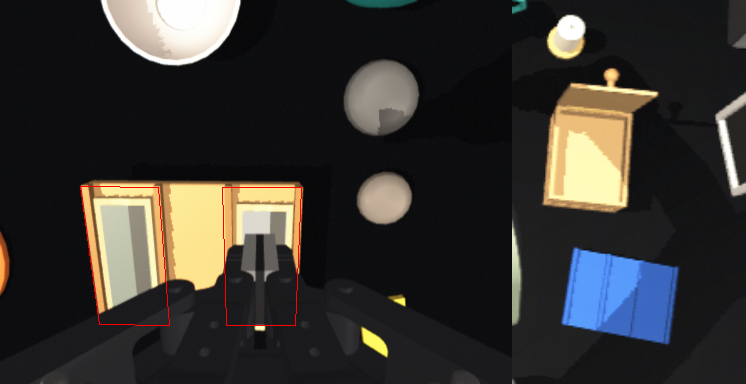

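The lid is upright and the box is open. The rack overlay fits within 2 px, and the right panel's far end (v≈205) lies inside the rack end. I descend behind it and push.

Emit:
{"fn": "move_arm", "kwargs": {
  "jaw": [255,255,255,255,255,255],
  "dp": [
    [0.0018,0,0.04],
    [0,0,0.04],
    [0,0,0.04],
    [0,0,0.04],
    [0,0,0.025],
    [0,0,0]
  ],
  "rotation": [
    [0,0,0],
    [0,0,0],
    [0,0,0],
    [0,0,0],
    [0,0,0],
    [0,0,0]
  ]
}}

```text
clock: 8.35
position: [0.6145, 0.121, 0.048]
tool_rot: [3.141, 0.001, -0.13]
force: [-0.2, 0.2, 0.7]
grip_width: -0.0001
```

Emit:
{"fn": "move_arm", "kwargs": {
  "jaw": [255,255,255,255,255,255,255,255,255],
  "dp": [
    [-0.009,0,0],
    [-0.009,0,0],
    [-0.009,0,0],
    [-0.009,0,0],
    [-0.009,0,0],
    [-0.009,0,0],
    [-0.009,0,0],
    [-0.01,0,0],
    [0,0,0]
  ],
  "rotation": [
    [0,0,0],
    [0,0,0],
    [0,0,0],
    [0,0,0],
    [0,0,0],
    [0,0,0],
    [0,0,0],
    [0,0,0],
    [0,0,0]
  ]
}}

```text
clock: 9.48
position: [0.5568, 0.1296, 0.0491]
tool_rot: [-3.141, -0.001, -0.129]
force: [2.1, 0.9, 6.6]
grip_width: -0.0001
```

```bash
python3 - <<'E'
from h import *
s=bot.observe(); p=s["position"]; c,sn=np.cos(RK[1]),np.sin(RK[1]); d=p[:2]-RK[0]
print(p,"rack xy",d@[c,sn],d@[-sn,c],s["force"])
t=grab_frame("top"); cv2.imwrite("pics/t3.png",cv2.resize(t[130:250,150:330],None,fx=4.4,fy=4.4,interpolation=cv2.INTER_CUBIC))
plan(W(RK,-.095,-.062,.15),-.1285,1)
E
```

```text
[0.55676533 0.12955415 0.04912404] rack xy 0.021609485851767564 -0.06138275318574987 [2.07186797 0.88990165 6.6006547 ]
[-0.1457, 0.0007, -0.1263] [-0.0001, -0.0003, -0.0001]
```

View pics/t3.png

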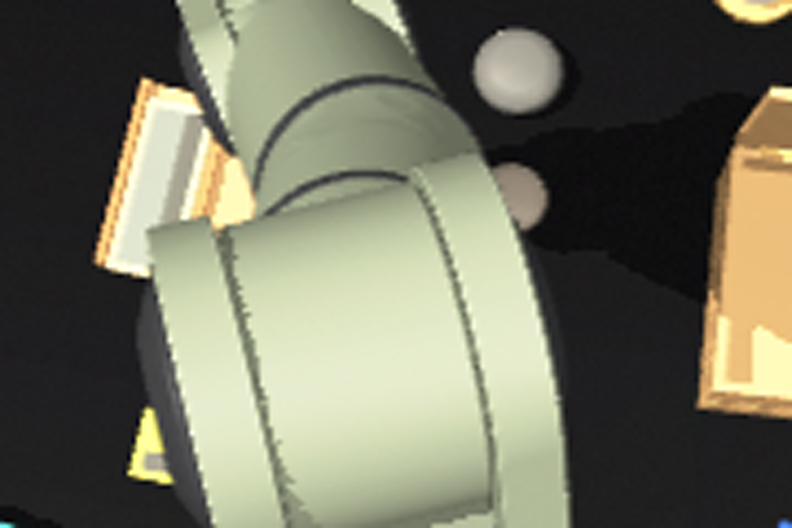

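The arm hides the rack here (only the left panel shows at (165,180)). I rise, go over the near end, open and look with the wrist camera.

Emit:
{"fn": "move_arm", "kwargs": {
  "jaw": [255,255,255,0,0,0,0,0],
  "dp": [
    [0,0,-0.04],
    [0,0,-0.06],
    [0,0,-0.0263],
    [-0.0486,0,0],
    [-0.0486,0,0],
    [-0.0486,0,0],
    [0,0,0],
    [0,0,0]
  ],
  "rotation": [
    [0,0,0],
    [0,0,0],
    [0,0,0],
    [0,0,0],
    [0,0,0],
    [0,0,0],
    [0,0,0],
    [0,0,0]
  ]
}}

```text
clock: 10.52
position: [0.4414, 0.1443, 0.1497]
tool_rot: [-3.141, -0.0, -0.129]
force: [0.8, 0.6, -0.5]
grip_width: 0.0853
```

```bash
python3 - <<'E'
from h import *
print(bot.observe()["position"])
c=calibration("wrist"); im=grab_frame("wrist")
for y,x in ((-.062,-.055),):
    P=np.array([W(RK,x+a,y+b,.052) for a,b in ((.065,.025),(.065,-.025),(-.065,-.025),(-.065,.025))])
    print(proj(c,P))
cv2.imwrite("pics/w3.png",im)
E
```

```text
[0.44143363 0.14428857 0.14972619]
[[219.98633302  41.37076307]
 [295.85130979  41.45814762]
 [290.73233226 226.44446056]
 [225.13342354 226.36559364]]
```

View pics/w3.png

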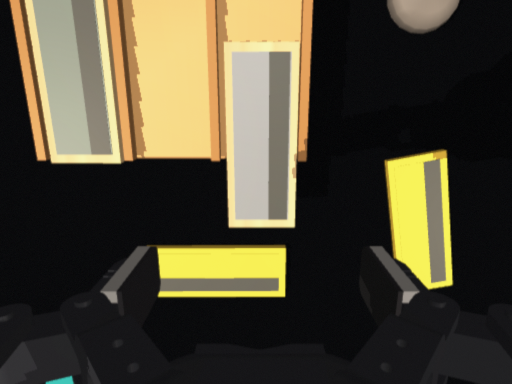

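The panel slid as planned: it protrudes about 50 mm, at (225–299, 42–227) against the predicted (220–296, 41–226), so a 2.5 mm sideways shift is needed. I descend and grip low on the pads.

Emit:
{"fn": "move_arm", "kwargs": {
  "jaw": [0,0,0,0,0,255,255,255,255,255],
  "dp": [
    [0,0.003,0.04],
    [0,0,0.04],
    [0,0,0.04],
    [0,0,0.02],
    [0,0,0],
    [0,0,0],
    [0,0,0],
    [0,0,0],
    [0,0,0],
    [0,0,0]
  ],
  "rotation": [
    [0,0,0],
    [0,0,0],
    [0,0,0],
    [0,0,0],
    [0,0,0],
    [0,0,0],
    [0,0,0],
    [0,0,0],
    [0,0,0],
    [0,0,0]
  ],
  "squeeze": 50
}}

```text
clock: 11.82
position: [0.4414, 0.142, 0.0382]
tool_rot: [-3.141, -0.001, -0.129]
force: [-0.8, 0.4, 6.8]
grip_width: 0.0485
```

Emit:
{"fn": "move_arm", "kwargs": {
  "jaw": [255,255,255,255,255,255,255],
  "dp": [
    [0,0,-0.01],
    [0,0,-0.02],
    [0,0,-0.03],
    [0,0,-0.04],
    [0,0,-0.04],
    [0,0,-0.04],
    [0,0,0]
  ],
  "rotation": [
    [0,0,0],
    [0,0,0],
    [0,0,0],
    [0,0,0],
    [0,0,0],
    [0,0,0],
    [0,0,0]
  ]
}}

```text
clock: 12.7
position: [0.4418, 0.1422, 0.184]
tool_rot: [-3.14, -0.004, -0.129]
force: [-0.7, 0.4, -0.6]
grip_width: 0.0486
```

```bash
python3 - <<'E'
from h import *
s=bot.observe(); print(s["position"],s["grip_width"],s["force"])
im=grab_frame("wrist"); cv2.imwrite("pics/w4.png",im)
print(W(BX,-.04,0,.19)); plan(W(BX,-.04,0,.19),BX[1],9)
E
```

```text
[0.44178878 0.14220783 0.184039  ] 0.04864189344208092 [-0.74945946  0.36699463 -0.60363812]
[ 0.46842048 -0.21332022  0.19      ]
[0.0101, 0.0484, -0.001] [-0.0, -0.0001, -0.0034]
[0.0096, 0.0485, -0.001] [-0.0, -0.0001, -0.0034]
[0.0091, 0.0486, -0.001] [-0.0, -0.0001, -0.0034]
[0.0085, 0.0487, -0.001] [-0.0, -0.0001, -0.0034]
[0.008, 0.0488, -0.001] [-0.0, -0.0001, -0.0034]
[0.0075, 0.0489, -0.001] [-0.0, -0.0001, -0.0034]
[0.0069, 0.049, -0.001] [-0.0, -0.0001, -0.0034]
[0.0064, 0.0491, -0.001] [-0.0, -0.0001, -0.0034]
[0.0059, 0.0491, -0.001] [-0.0, -0.0001, -0.0034]
```

View pics/w4.png

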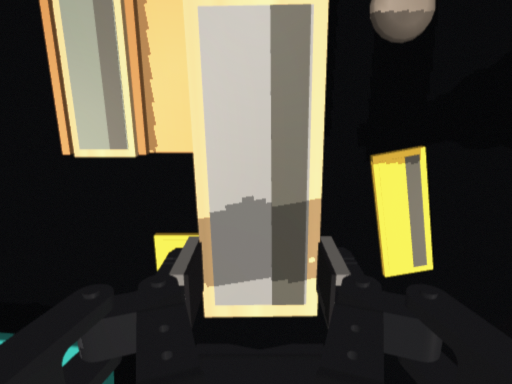

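The panel is held level and square. I carry it to above the box.

Emit:
{"fn": "move_arm", "kwargs": {
  "jaw": [255,255,255,255,255,255,255,255,255,255],
  "dp": [
    [0.0101,0.0484,-0.001],
    [0.0096,0.0485,-0.001],
    [0.0091,0.0486,-0.001],
    [0.0085,0.0487,-0.001],
    [0.008,0.0488,-0.001],
    [0.0075,0.0489,-0.001],
    [0.0069,0.049,-0.001],
    [0.0064,0.0491,-0.001],
    [0.0059,0.0491,-0.001],
    [0,0,0]
  ],
  "rotation": [
    [0,0,-0.0034],
    [0,0,-0.0034],
    [0,0,-0.0034],
    [0,0,-0.0034],
    [0,0,-0.0034],
    [0,0,-0.0034],
    [0,0,-0.0034],
    [0,0,-0.0034],
    [0,0,-0.0034],
    [0,0,0]
  ]
}}

```text
clock: 14.0
position: [0.4671, -0.2158, 0.1878]
tool_rot: [3.141, 0.001, -0.037]
force: [-0.1, 0.8, -0.6]
grip_width: 0.0483
```

```bash
python3 - <<'E'
from h import *
s=bot.observe(); print(s["position"],s["tool_rot"],s["grip_width"],s["force"])
im=grab_frame("wrist"); c=calibration("wrist")
P=np.array([W(BX,a,b,.1) for a,b in ((.08,.063),(.08,-.063),(-.08,-.063),(-.08,.063))]); cv2.polylines(im,[np.int32(proj(c,P))],True,(0,0,255),1)
P=np.array([W(BX,a,b,.19+.0095) for a,b in ((.065,.025),(.065,-.025),(-.065,-.025),(-.065,.025))]); cv2.polylines(im,[np.int32(proj(c,P))],True,(255,0,0),1)
cv2.imwrite("pics/w5.png",im)
plan(W(BX,-.04,0,.0705),BX[1],1)
E
```

```text
[ 0.46711956 -0.21577177  0.18781135] [ 3.14115818e+00  1.47102324e-03 -3.65451475e-02] 0.04834034536634238 [-0.1196931   0.80327621 -0.5712591 ]
[0.0016, -0.0008, 0.1467] [-0.0001, 0.0005, -0.0009]
```

View pics/w5.png

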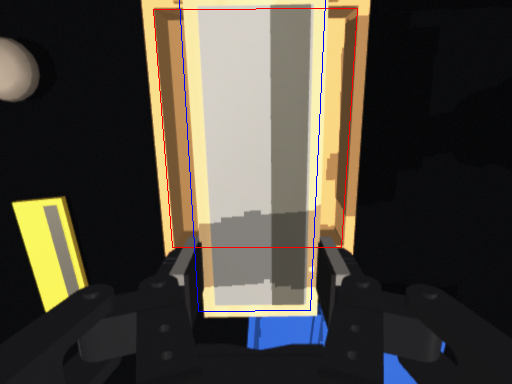

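The panel is centred between the box walls, about 3 mm short of the middle along x. I lower it with that correction and release with a part opening.

Emit:
{"fn": "move_arm", "kwargs": {
  "jaw": [255,255,255,255,255,255],
  "dp": [
    [0.0045,-0.0005,0.035],
    [0,0,0.035],
    [0,0,0.035],
    [0,0,0.027],
    [0,0,0.014],
    [0,0,0]
  ],
  "rotation": [
    [0,0,0],
    [0,0,0],
    [0,0,0],
    [0,0,0],
    [0,0,0],
    [0,0,0]
  ]
}}

```text
clock: 14.8
position: [0.4713, -0.2122, 0.0715]
tool_rot: [-3.141, 0.001, -0.032]
force: [0.8, -0.4, 0.1]
grip_width: 0.0486
```

Emit:
{"fn": "move_arm", "kwargs": {
  "jaw": [60,60,60,60,60,60,60,60,60,60],
  "dp": [
    [0,0,0],
    [0,0,0],
    [0,0,0],
    [0,0,-0.01],
    [0,0,-0.03],
    [0,0,-0.04],
    [0,0,-0.04],
    [0,0,-0.04],
    [0,0,-0.02],
    [0,0,0]
  ],
  "rotation": [
    [0,0,0],
    [0,0,0],
    [0,0,0],
    [0,0,0],
    [0,0,0],
    [0,0,0],
    [0,0,0],
    [0,0,0],
    [0,0,0],
    [0,0,0]
  ]
}}

```text
clock: 16.05
position: [0.4719, -0.2131, 0.2167]
tool_rot: [3.141, -0.002, -0.033]
force: [0.6, 0.1, 0.4]
grip_width: 0.065
```

```bash
python3 - <<'E'
from h import *
im=grab_frame("wrist"); c=calibration("wrist")
P=np.array([W(BX,a,b,.074) for a,b in ((.065,.025),(.065,-.025),(-.065,-.025),(-.065,.025))]); print(proj(c,P)); t=grab_frame("top")
cv2.imwrite("pics/w6.png",np.hstack([im,cv2.resize(t[130:250,150:240],(288,384),interpolation=cv2.INTER_CUBIC)]))
t3=W(RK,.083,.062,.22); plan(t3,RK[1],9)
E
```

```text
[[226.48360995  54.32477579]
 [290.0294792   54.36512235]
 [286.38844616 211.28116969]
 [230.2159794  211.24217193]]
[0.0204, -0.0642, -0.0007] [-0.0, 0.0, 0.0034]
[0.0198, -0.0644, -0.0007] [-0.0, 0.0, 0.0034]
[0.0191, -0.0646, -0.0007] [-0.0, 0.0, 0.0034]
[0.0184, -0.0648, -0.0007] [-0.0, 0.0, 0.0034]
[0.0177, -0.065, -0.0007] [-0.0, 0.0, 0.0034]
[0.017, -0.0651, -0.0007] [-0.0, 0.0, 0.0034]
[0.0163, -0.0653, -0.0007] [-0.0, 0.0, 0.0034]
[0.0156, -0.0655, -0.0007] [-0.0, 0.0, 0.0034]
[0.0149, -0.0657, -0.0007] [-0.0, 0.0, 0.0034]
```

View pics/w6.png

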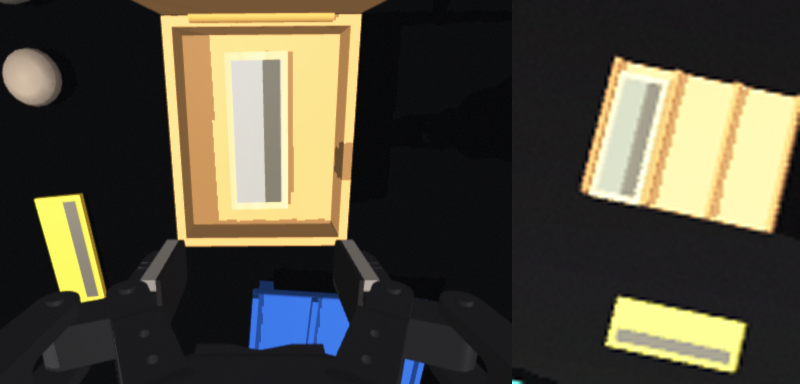

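Panel one lies flat in the middle of the box at (229–291, 52–208). The left panel is still in its groove. On to its far end.

Emit:
{"fn": "move_arm", "kwargs": {
  "jaw": [60,60,255,255,255,255,255,255,255,255],
  "dp": [
    [0.018,-0.0578,0],
    [0.018,-0.058,0],
    [0.0172,-0.058,0],
    [0.0167,-0.0583,0],
    [0.016,-0.0585,0],
    [0.0155,-0.0586,0],
    [0.015,-0.0588,0],
    [0.0145,-0.059,0],
    [0.014,-0.059,0],
    [0.0134,-0.0591,0]
  ],
  "rotation": [
    [0,0,0.003],
    [0,0,0.003],
    [0,0,0.003],
    [0,0,0.003],
    [0,0,0.003],
    [0,0,0.003],
    [0,0,0.003],
    [0,0,0.003],
    [0,0,0.003],
    [0,0,0.003]
  ]
}}

```text
clock: 17.4
position: [0.633, 0.2458, 0.2142]
tool_rot: [3.14, 0.002, -0.127]
force: [0.1, -0.8, 1.0]
grip_width: 0.0001
```

Emit:
{"fn": "move_arm", "kwargs": {
  "jaw": [255,255],
  "dp": [
    [0,0,0],
    [0,0,0]
  ],
  "rotation": [
    [0,0,0],
    [0,0,0]
  ]
}}

```text
clock: 17.65
position: [0.6326, 0.2439, 0.2144]
tool_rot: [3.14, 0.002, -0.127]
force: [0.0, -0.0, -0.6]
grip_width: 0.0002
```

```bash
python3 - <<'E'
from h import *
print(bot.observe()["position"],bot.observe()["tool_rot"])
plan(W(RK,.083,.0615,.0485),RK[1],1)
s=grab_frame("scene"); c=calibration("scene")
a=cv2.imread("pics/scene0.png")
P=np.array([W(RK,-.005+a,.062+b,.052) for a,b in ((.065,.025),(.065,-.025),(-.065,-.025),(-.065,.025))]); q=np.int32(proj(c,P)); print(q.tolist())
m=np.zeros(s.shape[:2],np.uint8); cv2.fillPoly(m,[q],1)
print("change in left panel area", cv2.absdiff(s,a)[m>0].mean())
E
```

```text
[0.63264315 0.24394186 0.21441327] [ 3.14009460e+00  1.74450942e-03 -1.26881763e-01]
[0.0014, 0.0, 0.2074] [0.0005, 0.0006, 0.0005]
[[346, 194], [331, 198], [314, 166], [328, 163]]
change in left panel area 4.488495575221239
```

Emit:
{"fn": "move_arm", "kwargs": {
  "jaw": [255,255,255,255,255,255,255],
  "dp": [
    [0.0014,0,0.04],
    [0,0,0.04],
    [0,0,0.04],
    [0,0,0.04],
    [0,0,0.03],
    [0,0,0.0174],
    [0,0,0]
  ],
  "rotation": [
    [0,0,0],
    [0,0,0],
    [0,0,0],
    [0,0,0],
    [0,0,0],
    [0,0,0],
    [0,0,0]
  ]
}}

```text
clock: 18.58
position: [0.6339, 0.2436, 0.0495]
tool_rot: [3.141, 0.001, -0.128]
force: [-0.4, 1.0, 0.2]
grip_width: 0.0001
```

Emit:
{"fn": "move_arm", "kwargs": {
  "jaw": [255,255,255,255,255,255,255,255,255],
  "dp": [
    [-0.0096,0,0],
    [-0.0097,0,0],
    [-0.0097,0,0],
    [-0.0097,0,0],
    [-0.0097,0,0],
    [-0.0097,0,0],
    [-0.0097,0,0],
    [-0.0097,0,0],
    [0,0,0]
  ],
  "rotation": [
    [0,0,0],
    [0,0,0],
    [0,0,0],
    [0,0,0],
    [0,0,0],
    [0,0,0],
    [0,0,0],
    [0,0,0],
    [0,0,0]
  ]
}}

```text
clock: 19.7
position: [0.5724, 0.2525, 0.0505]
tool_rot: [-3.141, -0.001, -0.127]
force: [1.1, 0.8, 5.9]
grip_width: 0.0005
```

Emit:
{"fn": "move_arm", "kwargs": {
  "jaw": [255,255,255,0,0,0,0,0],
  "dp": [
    [0,0,-0.04],
    [0,0,-0.06],
    [0,0,-0.0263],
    [-0.0486,0,0],
    [-0.0486,0,0],
    [-0.0486,0,0],
    [0,0,0],
    [0,0,0]
  ],
  "rotation": [
    [0,0,0],
    [0,0,0],
    [0,0,0],
    [0,0,0],
    [0,0,0],
    [0,0,0],
    [0,0,0],
    [0,0,0]
  ]
}}

```text
clock: 20.7
position: [0.4572, 0.267, 0.1512]
tool_rot: [-3.142, -0.0, -0.127]
force: [0.2, 0.0, -0.6]
grip_width: 0.0854
```

```bash
python3 - <<'E'
from h import *
print(bot.observe()["position"],bot.observe()["tool_rot"])
c=calibration("wrist"); im=grab_frame("wrist")
P=np.array([W(RK,-.055+a,.062+b,.052) for a,b in ((.065,.025),(.065,-.025),(-.065,-.025),(-.065,.025))]); print(proj(c,P))
cv2.imwrite("pics/w7.png",im); plan(W(RK,-.095,.062,.0385),RK[1],1)
E
```

```text
[0.45720613 0.2669731  0.15116516] [-3.14155267e+00 -2.53916459e-04 -1.26913689e-01]
[[219.95384462  41.42687013]
 [295.37871467  41.66862767]
 [290.02903596 225.66796058]
 [224.76835015 225.47990556]]
[-0.0007, 0.0, 0.1407] [0.0, -0.0, 0.0003]
```

View pics/w7.png

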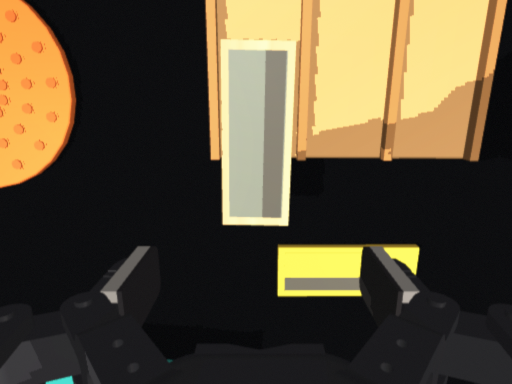

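The second panel lies at (221–296, 41–226), exactly as predicted. I grip and lift.

Emit:
{"fn": "move_arm", "kwargs": {
  "jaw": [0,0,0,0,0,255,255,255,255,255],
  "dp": [
    [0,0,0.04],
    [0,0,0.04],
    [0,0,0.04],
    [0,0,0.0207],
    [0,0,0],
    [0,0,0],
    [0,0,0],
    [0,0,0],
    [0,0,0],
    [0,0,0]
  ],
  "rotation": [
    [0,0,0],
    [0,0,0],
    [0,0,0],
    [0,0,0],
    [0,0,0],
    [0,0,0],
    [0,0,0],
    [0,0,0],
    [0,0,0],
    [0,0,0]
  ],
  "squeeze": 50
}}

```text
clock: 22.0
position: [0.4576, 0.2672, 0.0394]
tool_rot: [-3.141, -0.001, -0.127]
force: [-1.3, 0.3, 7.9]
grip_width: 0.0483
```

Emit:
{"fn": "move_arm", "kwargs": {
  "jaw": [255,255,255,255,255,255,255],
  "dp": [
    [0,0,-0.01],
    [0,0,-0.02],
    [0,0,-0.03],
    [0,0,-0.04],
    [0,0,-0.04],
    [0,0,-0.04],
    [0,0,0]
  ],
  "rotation": [
    [0,0,0],
    [0,0,0],
    [0,0,0],
    [0,0,0],
    [0,0,0],
    [0,0,0],
    [0,0,0]
  ]
}}

```text
clock: 22.88
position: [0.458, 0.2675, 0.1857]
tool_rot: [-3.139, -0.003, -0.127]
force: [0.5, 0.8, -1.0]
grip_width: 0.0485
```

```bash
python3 - <<'E'
from h import *
s=bot.observe(); print(s["position"],s["grip_width"],s["force"])
plan(W(BX,-.036,0,.19),BX[1],10)
E
```

```text
[0.45796033 0.26754236 0.1856635 ] 0.04845759474222642 [ 0.5437331   0.77909726 -1.00255913]
[0.0094, 0.0594, -0.0007] [-0.0001, -0.0001, -0.003]
[0.0089, 0.0595, -0.0007] [-0.0001, -0.0001, -0.003]
[0.0083, 0.0596, -0.0007] [-0.0001, -0.0001, -0.003]
[0.0077, 0.0597, -0.0006] [-0.0001, -0.0001, -0.003]
[0.0072, 0.0597, -0.0006] [-0.0001, -0.0001, -0.003]
[0.0066, 0.0598, -0.0006] [-0.0001, -0.0001, -0.003]
[0.006, 0.0598, -0.0006] [-0.0001, -0.0001, -0.003]
[0.0054, 0.0599, -0.0006] [-0.0001, -0.0001, -0.003]
[0.0049, 0.06, -0.0006] [-0.0001, -0.0001, -0.003]
[0.0043, 0.06, -0.0006] [-0.0001, -0.0001, -0.003]
```

Emit:
{"fn": "move_arm", "kwargs": {
  "jaw": [255,255,255,255,255,255,255,255,255,255],
  "dp": [
    [0.0094,0.0594,-0.0007],
    [0.0089,0.0595,-0.0007],
    [0.0083,0.0596,-0.0007],
    [0.0077,0.0597,-0.0006],
    [0.0072,0.0597,-0.0006],
    [0.0066,0.0598,-0.0006],
    [0.006,0.0598,-0.0006],
    [0.0054,0.0599,-0.0006],
    [0.0049,0.06,-0.0006],
    [0.0043,0.06,-0.0006]
  ],
  "rotation": [
    [0,0,-0.003],
    [0,0,-0.003],
    [0,0,-0.003],
    [0,0,-0.003],
    [0,0,-0.003],
    [0,0,-0.003],
    [0,0,-0.003],
    [0,0,-0.003],
    [0,0,-0.003],
    [0,0,-0.003]
  ]
}}

```text
clock: 24.12
position: [0.471, -0.2155, 0.1876]
tool_rot: [-3.141, 0.0, -0.032]
force: [0.4, 0.2, -0.6]
grip_width: 0.0484
```

Emit:
{"fn": "move_arm", "kwargs": {
  "jaw": [255,255],
  "dp": [
    [0,0,0],
    [0,0,0]
  ],
  "rotation": [
    [0,0,0],
    [0,0,0]
  ]
}}

```text
clock: 24.38
position: [0.4711, -0.2136, 0.1874]
tool_rot: [-3.141, 0.001, -0.033]
force: [0.0, 0.1, -0.3]
grip_width: 0.0486
```

```bash
python3 - <<'E'
from h import *
s=bot.observe(); print(s["position"],s["tool_rot"],s["grip_width"])
im=grab_frame("wrist"); cv2.imwrite("pics/w8.png",im)
plan(W(BX,-.036,0,.0785),BX[1],1)
E
```

```text
[ 0.47108104 -0.21360158  0.18735675] [-3.14104599e+00  6.23775968e-04 -3.29071394e-02] 0.04861646428266136
[0.0015, 0.0004, 0.1362] [-0.0002, 0.0001, 0.0]
```

View pics/w8.png

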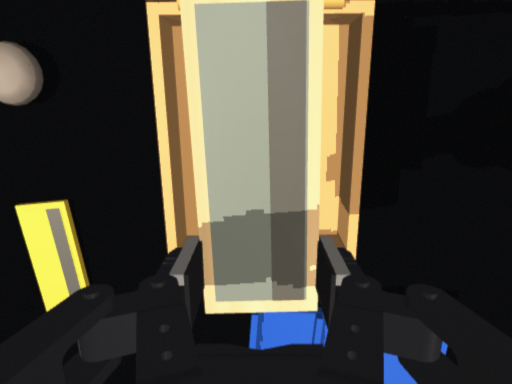

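The second panel is held level and centred over the box (it spans (183–322, 0–312)). I lower and release it on the first.

Emit:
{"fn": "move_arm", "kwargs": {
  "jaw": [255,255,255,255,255,255],
  "dp": [
    [0.0015,0,0.035],
    [0,0,0.035],
    [0,0,0.035],
    [0,0,0.025],
    [0,0,0.0115],
    [0,0,0]
  ],
  "rotation": [
    [0,0,0],
    [0,0,0],
    [0,0,0],
    [0,0,0],
    [0,0,0],
    [0,0,0]
  ]
}}

```text
clock: 25.18
position: [0.4726, -0.2135, 0.0743]
tool_rot: [-3.141, 0.001, -0.032]
force: [-1.2, -0.0, -1.1]
grip_width: 0.0485
```

Emit:
{"fn": "move_arm", "kwargs": {
  "jaw": [60,60,60,60,60,60,60,60,60,60],
  "dp": [
    [0,0,0],
    [0,0,0],
    [0,0,0],
    [0,0,-0.01],
    [0,0,-0.03],
    [0,0,-0.04],
    [0,0,-0.04],
    [0,0,-0.04],
    [0,0,-0.02],
    [0,0,0]
  ],
  "rotation": [
    [0,0,0],
    [0,0,0],
    [0,0,0],
    [0,0,0],
    [0,0,0],
    [0,0,0],
    [0,0,0],
    [0,0,0],
    [0,0,0],
    [0,0,0]
  ]
}}

```text
clock: 26.42
position: [0.4729, -0.2142, 0.2191]
tool_rot: [3.141, -0.002, -0.033]
force: [-0.4, -0.2, -0.2]
grip_width: 0.0652
```

```bash
python3 - <<'E'
from h import *
im=grab_frame("wrist"); c=calibration("wrist")
P=np.array([W(BX,a,b,.081) for a,b in ((.065,.025),(.065,-.025),(-.065,-.025),(-.065,.025))]); print(proj(c,P).round()); t=grab_frame("top"); print(bot.observe()["position"])
cv2.imwrite("pics/w9.png",np.hstack([im,cv2.resize(t[100:228,290:386],(288,384),interpolation=cv2.INTER_CUBIC)]))
E
```

```text
[[224.  55.]
 [289.  55.]
 [285. 214.]
 [229. 214.]]
[ 0.47224096 -0.21394408  0.2175674 ]
```

View pics/w9.png

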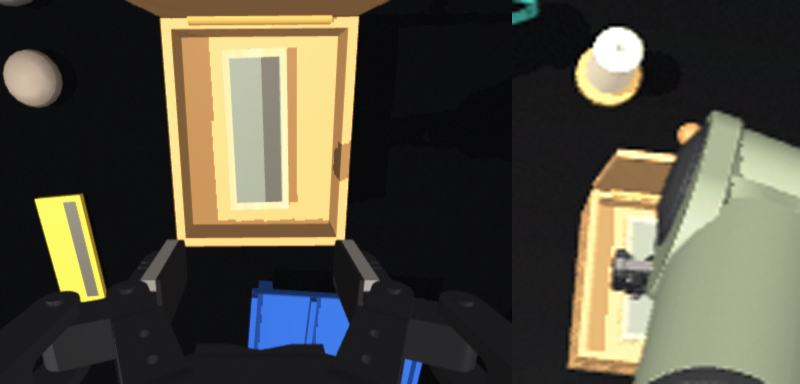

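Both panels are stacked centrally in the box at (225–296, 48–210). The knob shows in the top crop at (690,133), which gives the lid angle.

```bash
cat >> h.py <<'E'
r0,off=np.hypot(.152,.034),np.arctan2(.034,.152)
HX=W(BX,.087,0,.101)
def knob(t): return HX+np.array([-np.cos(BX[1])*r0*np.cos(t+off),-np.sin(BX[1])*r0*np.cos(t+off),r0*np.sin(t+off)])
E
python3 - <<'E'
from h import *
c=calibration("top"); ts=np.linspace(0,1.92,97); K=np.array([knob(t) for t in ts]); q=proj(c,K)
d=np.hypot(*(q-[349.3,144.3]).T); i=d.argmin(); print(ts[i],d[i],K[i]); print(knob(1.56))
plan(knob(1.56)+[0,0,.088],BX[1],5)
E
```

```text
1.48 0.44309663043308356 [ 0.61542304 -0.21802591  0.25545672]
[ 0.6276959  -0.21841877  0.25335821]
[0.0388, -0.0002, -0.031] [-0.0, 0.0001, -0.0]
[0.0389, -0.0002, -0.031] [-0.0, 0.0001, -0.0]
[0.0389, -0.0001, -0.031] [-0.0, 0.0001, -0.0]
[0.0389, -0.0001, -0.031] [-0.0, 0.0001, -0.0]
[0.0389, -0.0001, -0.031] [-0.0, 0.0001, -0.0]
```

Emit:
{"fn": "move_arm", "kwargs": {
  "jaw": [0,0,0,0,0,0,0,0,0,0],
  "dp": [
    [0,0.003,-0.04],
    [0,0,-0.04],
    [0,0,-0.04],
    [0,0,-0.04],
    [0.0469,0,0],
    [0.0469,0,0],
    [0.0469,0,0],
    [0.0469,0,0],
    [0,0,0],
    [0,0,0]
  ],
  "rotation": [
    [0,0,0],
    [0,0,0],
    [0,0,0],
    [0,0,0],
    [0,0,0],
    [0,0,0],
    [0,0,0],
    [0,0,0],
    [0,0,0],
    [0,0,0]
  ]
}}

```text
clock: 27.78
position: [0.622, -0.2215, 0.345]
tool_rot: [-3.141, 0.002, -0.033]
force: [-0.2, 0.0, 0.1]
grip_width: 0.0854
```

```bash
python3 - <<'E'
from h import *
plan([.621,-.218,.236],BX[1],1)
E
```

```text
[-0.0011, -0.0042, 0.1362] [-0.0001, 0.0007, -0.0003]
```

Emit:
{"fn": "move_arm", "kwargs": {
  "jaw": [0,0,0,0,0,255,255,255,255,255],
  "dp": [
    [0,-0.0052,0.035],
    [0,0,0.035],
    [0,0,0.035],
    [0,0,0.0312],
    [0,0,0],
    [0,0,0],
    [0,0,0],
    [0,0,0],
    [0,0,0],
    [0,0,0]
  ],
  "rotation": [
    [0,0,0],
    [0,0,0],
    [0,0,0],
    [0,0,0],
    [0,0,0],
    [0,0,0],
    [0,0,0],
    [0,0,0],
    [0,0,0],
    [0,0,0]
  ],
  "squeeze": 35
}}

```text
clock: 29.02
position: [0.6228, -0.2187, 0.2382]
tool_rot: [3.14, -0.001, -0.034]
force: [0.3, -6.0, 4.4]
grip_width: 0.0215
```

```bash
python3 - <<'E'
from h import *
s=bot.observe(); print(s["position"],s["grip_width"],s["force"])
ts=np.linspace(1.53,.785,11); K=np.array([knob(t) for t in ts]); D=np.diff(K,axis=0)/.8
for i in range(10): print(round(ts[i+1],2),np.round([np.hypot(D[i,0],D[i,1])*np.sign(D[i,0]),0,-D[i,2]],4).tolist())
print(knob(.785)-[0,0,.019])
E
```

```text
[ 0.62279708 -0.21865594  0.23822084] 0.021538137345553387 [ 0.29190316 -5.99284798  4.43394221]
1.46 [-0.0144, 0.0, -0.0021]
1.38 [-0.0145, 0.0, -0.001]
1.31 [-0.0145, 0.0, 0.0001]
1.23 [-0.0145, 0.0, 0.0012]
1.16 [-0.0143, 0.0, 0.0023]
1.08 [-0.0141, 0.0, 0.0033]
1.01 [-0.0138, 0.0, 0.0044]
0.93 [-0.0135, 0.0, 0.0054]
0.86 [-0.013, 0.0, 0.0064]
0.78 [-0.0125, 0.0, 0.0073]
[ 0.51190724 -0.21471227  0.21348863]
```

Emit:
{"fn": "move_arm", "kwargs": {
  "jaw": [255,255,255,255,255,255,255,255,255,255],
  "dp": [
    [-0.0144,0,-0.0021],
    [-0.0145,0,-0.001],
    [-0.0145,0,0.0001],
    [-0.0145,0,0.0012],
    [-0.0143,0,0.0023],
    [-0.0141,0,0.0033],
    [-0.0138,0,0.0044],
    [-0.0135,0,0.0054],
    [-0.013,0,0.0064],
    [-0.0125,0,0.0073]
  ],
  "rotation": [
    [0,0,0],
    [0,0,0],
    [0,0,0],
    [0,0,0],
    [0,0,0],
    [0,0,0],
    [0,0,0],
    [0,0,0],
    [0,0,0],
    [0,0,0]
  ]
}}

```text
clock: 30.28
position: [0.5116, -0.2156, 0.2163]
tool_rot: [3.139, -0.002, -0.034]
force: [0.8, -11.3, 1.6]
grip_width: 0.0221
```

Emit:
{"fn": "move_arm", "kwargs": {
  "jaw": [255,255],
  "dp": [
    [0,0,0],
    [0,0,0]
  ],
  "rotation": [
    [0,0,0],
    [0,0,0]
  ]
}}

```text
clock: 30.52
position: [0.5108, -0.2156, 0.216]
tool_rot: [3.139, 0.0, -0.034]
force: [-4.8, -10.4, 2.9]
grip_width: 0.0216
```

```bash
python3 - <<'E'
from h import *
s=bot.observe(); print(s["position"],s["grip_width"],s["force"])
g=s["position"]+[0,0,.019]; d=(HX-g)[:2]@[np.cos(BX[1]),np.sin(BX[1])]
print("t",np.arctan2(g[2]-.101,d)-off,"r",np.hypot(d,g[2]-.101),r0)
E
```

```text
[ 0.51078791 -0.21559537  0.21595613] 0.021574906768231258 [ -4.80988062 -10.36374376   2.86746278]
t 0.7875379113913259 r 0.15842433020504004 0.1557562197795003
```

Emit:
{"fn": "move_arm", "kwargs": {
  "jaw": [0,0,0,0,0,0,0,0,0,0],
  "dp": [
    [0,0,0],
    [0,0,0],
    [0,0,0],
    [0,0,0],
    [0,0,-0.01],
    [0,0,-0.03],
    [0,0,-0.04],
    [0,0,-0.04],
    [0,0,-0.04],
    [0,0,0]
  ],
  "rotation": [
    [0,0,0],
    [0,0,0],
    [0,0,0],
    [0,0,0],
    [0,0,0],
    [0,0,0],
    [0,0,0],
    [0,0,0],
    [0,0,0],
    [0,0,0]
  ]
}}

```text
clock: 31.78
position: [0.5122, -0.2138, 0.3463]
tool_rot: [3.141, -0.004, -0.033]
force: [-0.7, 0.1, -1.2]
grip_width: 0.085
```

Emit:
{"fn": "move_arm", "kwargs": {
  "jaw": [0,0,0,0,0,0,0,0,0],
  "dp": [
    [-0.01,-0.05,0],
    [-0.01,-0.05,0],
    [-0.01,-0.05,0],
    [-0.01,-0.05,0],
    [-0.01,-0.05,0],
    [-0.01,-0.05,0],
    [-0.01,-0.05,0],
    [-0.01,-0.05,0],
    [0,0,0]
  ],
  "rotation": [
    [0,0,0],
    [0,0,0],
    [0,0,0],
    [0,0,0],
    [0,0,0],
    [0,0,0],
    [0,0,0],
    [0,0,0],
    [0,0,0]
  ]
}}

```text
clock: 32.9
position: [0.4572, 0.1109, 0.3433]
tool_rot: [-3.141, 0.001, -0.028]
force: [-0.3, -1.0, -0.6]
grip_width: 0.0851
```

```bash
python3 - <<'E'
from h import *
s=bot.observe(); print(s["position"],s["force"],s["clock"])
a=grab_frame("top"); b=grab_frame("scene"); o=[]
for im,n,(u,v) in ((a,"top",(290,110)),(b,"scene",(100,130))):
    c=calibration(n); w,h=130,150; m=im[v:v+h,u:u+w].copy(); f=3
    m=cv2.resize(m,None,fx=f,fy=f,interpolation=cv2.INTER_CUBIC)
    for t,col in ((.665,(255,0,0)),(.785,(0,0,255)),(.905,(0,255,0))):
        p=(proj(c,knob(t))[0]-[u,v]+.5)*f; print(n,t,p.round(1)); cv2.circle(m,tuple(int(x) for x in p),2,col,-1)
    o.append(m)
cv2.imwrite("pics/f.png",np.hstack(o))
E
```

```text
[0.45716548 0.11090349 0.34332419] [-0.33577177 -1.0103654  -0.5813693 ] 32.9
top 0.665 [162.9 238.4]
top 0.785 [166.3 220.1]
top 0.905 [169.5 200.8]
scene 0.665 [214.1 178.4]
scene 0.785 [216.4 184.8]
scene 0.905 [219.6 194. ]
```

View pics/f.png

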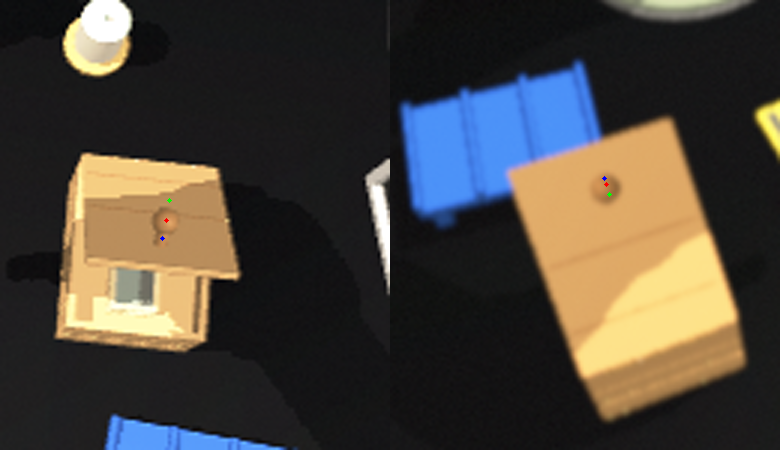

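In the top view the knob is centred on the 45° mark at (166,220), and the panel stack shows under the ajar lid at (133,288). The robot is clear of everything. I hand the job in.

```bash
python3 -c "
from workcell import workorder
print(workorder.job_done())"
```

```text
the job is handed in; nothing more can be done
None
```

The job is done and handed in at about 33 s of the 210 s allowed; no verdict is reported.

**What I did:** I folded the lid upright by its knob. It started ajar at about 0.17 rad. Two panels were in the rack, in the left and right grooves, and the middle groove was empty. I slid each panel 50 mm out past the near end, gripped it by its sides and laid it in the top tier. They are stacked in the middle of the box. I then folded the lid back down and moved the arm away.

**Last checks:**
- **Lid:** the arm's position at release gave 0.79 rad. In the final top and scene pictures the knob lies on or close to the 0.785 rad mark.
- **Panels:** the wrist picture taken after release shows both flat, stacked and centred well inside the limits. The final top view shows only the near end of the stack, because the lid covers the rest.
- **Ornaments:** none looked moved in the pictures I viewed, but I did not measure them.
- **Disagreements:**
  - The upright lid read 1.56 rad from the grip but about 1.48 rad from the picture. Both are above the 1.4 needed.
  - The knob's distance from the hinge at the end came out about 3 mm longer than nominal, which is roughly 0.02 rad and inside the tolerance.

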